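Returning switchgear to its stock bins after class

TASK

The practical is over: put the five leftover devices on the bench (two circuit breakers, two push-buttons, one contactor) back in stock. Set each down gently in the empty front compartment of the bin that already holds its kind in the back, standing on the compartment floor the way it stands now (toggle, cap or front face up). Leave the crimping pliers and the wire stripper where they lie.

Things in the scene. Friction and masses are not known exactly. Their poses are not given: they have to be found in the camera images.
- breaker_single: Single-pole circuit breaker for rail mounting, white plastic, standing on its back with the toggle up: 18 mm wide (x), 85 mm long (y), 74 mm high. Full width up to 64 mm; 85 mm long up to 46 mm, the nose above it 45 mm long; black toggle on top. 120 g, tips easily sideways. Origin: centre of its underside; x across the width, y along the length, z up.
- breaker_double: Double-pole circuit breaker, white plastic, same profile as the single-pole one but 36 mm wide (x): 85 mm long (y), 74 mm high, full width up to 64 mm, blue double-width toggle on top. About 220 g, standing on its back. Origin: centre of its underside; x across the width, y along the length, z up.
- button_red: Panel push-button with red cap, standing on its black contact block, cap up; 58 mm high. Contact block 30 mm (x) by 42 mm (y), 28 mm high; above it a grey collar 29 mm across (28 to 35 mm), a 22 mm neck, a steel bezel 29 mm across (45 to 53 mm) and the cap. About 70 g. Origin: centre of its underside; x across the width, y along the length, z up.
- button_green: Panel push-button with green cap, otherwise the same as the red one: 58 mm high, contact block 30 mm (x) by 42 mm (y) by 28 mm high, bezel 29 mm across at 45 to 53 mm. About 70 g. Origin: centre of its underside; x across the width, y along the length, z up.
- contactor: Small contactor, dark grey, standing on its back: 45 mm wide (x), 58 mm long (y), 57 mm high body with a 2 mm orange tab on top; base block 30 mm high, above it a lighter nose 45 mm (x) by 36 mm (y); brass terminal screws in two rows. About 200 g. Origin: centre of its underside; x across the width, y along the length, z up.
- bin_breakers: Blue fixed open-front bin, 116 wide (y), 206 long (x), 60 high sloping to a 30 high front; walls 3. Origin: on the table, under the middle of its EMPTY FRONT COMPARTMENT: floor 4 above the origin, x -62.5 to 62.5, y -55 to 55; -x is the low front, towards the robot. Behind it a divider 44 high, then a full rear compartment (x 65 to 138) with stock: 3 white breakers, 78 high. All mm.
- bin_buttons: Yellow fixed open-front bin, 116 wide (y), 206 long (x), 60 high sloping to a 30 high front; walls 3. Origin: on the table, under the middle of its EMPTY FRONT COMPARTMENT: floor 4 above the origin, x -62.5 to 62.5, y -55 to 55; -x is the low front, towards the robot. Behind it a divider 44 high, then a full rear compartment (x 65 to 138) with stock: a green and a red push-button, 62 high. All mm.
- bin_contactor: Grey fixed open-front bin, 116 wide (y), 206 long (x), 60 high sloping to a 30 high front; walls 3. Origin: on the table, under the middle of its EMPTY FRONT COMPARTMENT: floor 4 above the origin, x -62.5 to 62.5, y -55 to 55; -x is the low front, towards the robot. Behind it a divider 44 high, then a full rear compartment (x 65 to 138) with stock: a dark grey contactor, 64 high. All mm.
- crimper: Bystander: crimping pliers with blue handles and dark steel jaws lying on the bench, loose, about 210 mm long (x), 80 mm wide (y), 18 mm high. Origin: underside, mid-length; x towards the jaws. Not to be moved.
- stripper: Bystander: black wire stripper with a red dot lying on the bench, loose, about 180 mm long (x), 70 mm wide (y), 24 mm high. Origin: underside, near mid-length; x towards the jaws. Not to be moved.
Mind the look-alikes: they are no part of the job. Leave any orange look-alike of the breaker_single alone.

How it is judged:
At the end, for the whole second after the job is handed in: Breakers in the blue, push-buttons in the yellow, contactor in the grey bin: each in the front compartment (origin within 60 mm lengthwise, 52 mm sideways of its middle), standing on its floor (under 6 mm above it), upright within 0.2 rad, released, at rest (x of breaker_single in the frame of bin_breakers between -0.06 and 0.06 m and y of breaker_single in the frame of bin_breakers between -0.052 and 0.052 m and z of each of breaker_single, breaker_double in the frame of bin_breakers below 0.01 m and angle between each of breaker_single, breaker_double, button_red, button_green, contactor's own z axis and vertical below 0.2 rad and linear speed of each of breaker_single, breaker_double, button_red, button_green, contactor below 0.02 m/s and angular speed of each of breaker_single, breaker_double, button_red, button_green, contactor below 0.2 rad/s and x of breaker_double in the frame of bin_breakers between -0.06 and 0.06 m and y of breaker_double in the frame of bin_breakers between -0.052 and 0.052 m and x of button_red in the frame of bin_buttons between -0.06 and 0.06 m and y of button_red in the frame of bin_buttons between -0.052 and 0.052 m and z of each of button_red, button_green in the frame of bin_buttons below 0.01 m and x of button_green in the frame of bin_buttons between -0.06 and 0.06 m and y of button_green in the frame of bin_buttons between -0.052 and 0.052 m and x of contactor in the frame of bin_contactor between -0.06 and 0.06 m and y of contactor in the frame of bin_contactor between -0.052 and 0.052 m and z of contactor in the frame of bin_contactor below 0.01 m); the robot touches nothing.
It fails at once if the crimping pliers were pushed or moved by more than 15 mm (distance of crimper from where it was at the start of the episode above 0.015 m).
It fails at once if the wire strippers were pushed or moved by more than 15 mm (distance of stripper from where it was at the start of the episode above 0.015 m).
It fails at once if a device was dropped into its bin (over 0.8 m/s just above the bin floor) instead of set down ((x of breaker_single in the frame of bin_breakers between -0.06 and 0.06 m and y of breaker_single in the frame of bin_breakers between -0.052 and 0.052 m and z of breaker_single in the frame of bin_breakers below 0.03 m and linear speed of breaker_single above 0.8 m/s) or (x of breaker_double in the frame of bin_breakers between -0.06 and 0.06 m and y of breaker_double in the frame of bin_breakers between -0.052 and 0.052 m and z of breaker_double in the frame of bin_breakers below 0.03 m and linear speed of breaker_double above 0.8 m/s) or (x of button_red in the frame of bin_buttons between -0.06 and 0.06 m and y of button_red in the frame of bin_buttons between -0.052 and 0.052 m and z of button_red in the frame of bin_buttons below 0.03 m and linear speed of button_red above 0.8 m/s) or (x of button_green in the frame of bin_buttons between -0.06 and 0.06 m and y of button_green in the frame of bin_buttons between -0.052 and 0.052 m and z of button_green in the frame of bin_buttons below 0.03 m and linear speed of button_green above 0.8 m/s) or (x of contactor in the frame of bin_contactor between -0.06 and 0.06 m and y of contactor in the frame of bin_contactor between -0.052 and 0.052 m and z of contactor in the frame of bin_contactor below 0.03 m and linear speed of contactor above 0.8 m/s)).
It also fails if it takes over 134 s, if anything falls off the work surface, if the arm or the gripper's body presses on something with over 40 N, if the wrist force passes 120 N, or if a joint passes its speed limit or range.

ROBOT

A 6-joint arm with a two-finger parallel gripper is mounted at the origin on the work surface. World frame = base frame: x ahead of the robot, y to its left, z up, the work surface at z = 0. Lengths are in m, angles in rad, forces in N, time in s.
With the tool pointing down it reaches from about 0.4 to 0.825 m from the base axis. Payload 7 kg.
Tool frame: the origin (TCP) lies on the centre line of the jaws, within the pads' length; the fingertips stand manip.tcp_to_tips ahead of it and the grasp point (between the pads) lies 2 mm behind it (manip.tcp_to_tips is the distance from the TCP to the fingertips, in m); z points along the fingers, y is the line along which they close (so a half turn about z gives the same grasp; the last joint's range is limited). The gripper opens to 88 mm and grips with 3 to 60 N. Pads are 19 mm wide; open, the fingers measure 130 mm over their backs; the gripper's body (78 mm by 193 mm) begins 47 mm behind the grasp point.
Start: joints at [1.464, 0.359, 0.012, 0, -1.224, -0.288], TCP at [0.26, 0.623, 0.244] pointing down, gripper open.
Joint ranges: [-3.07, 3.07], [-1.43, 2.12], [-1.02, 1.25], [-3.03, 1.67], [-3.05, -0], [-3.03, 3.03]. Speed limits (rad/s): [2.39, 2.39, 3.01, 3.14, 3.14, 3.14].

INTERFACE

Orientations are given as a unit quaternion [x, y, z, w].
In Python, from plant import sense, eyes, job, manip gives the robot as it stands. The module is installed in compiled form; this text tells all that it offers.
- The arm moves only by the shell command python3 -m pendant 'ROWS' [FORCE]. ROWS is JSON, a list that holds one entry, the list of rows, each a list of 5 numbers: the shift along the world's x, y, z in mm, then the turn about the world's z in rad, then the opening, from 0 (shut) to 1 (fully open). A call has 1 to 12 rows; each row is the pose to reach, as a shift and turn from the pose commanded when the call began; what a row does not reach only later rows make up. A row lasts 1/12 s, in which the tool goes at most 41.7 mm and 7.16 degrees, less where a joint would pass 70% of its speed; a pose out of reach is approached as far as the arm can. A call with a gripper value outside its range is refused whole. The fingers move at their own pace and stop on an object; FORCE is the grip in N (left out, the last holds). Time passes only in rows, so rows that repeat a pose let the fingers close. It gives the time, the measured TCP pose, the force, the opening and the grip force at its end, in the units of the state.
- sense(): the state, without advancing time (a new reading comes with each control period).
- eyes.camera(name): name is "scene" or "top" or "wrist"; returns (picture, depth): 480x640x3 uint8, red, green, blue; 480x640 float32, m along the optical axis (not along the pixel's ray), 0 where there is no reading.
- eyes.camera_params(name): a dict with "intrinsics" (3x3 intrinsics, pixels), "cam_to_world" (4x4, takes a point from camera to world coordinates); the wrist camera has in their place "tool_from_camera" (4x4, takes a point from camera to tool coordinates, whose origin is the TCP and whose axes are the flange's). Camera axes: x right, y down, z forward; pixel columns grow to the right and rows downward; lengths in m; the calibration is good to about 2 mm. A picture is of the moment at which its call begins: read the wrist's pose just before it. camera_params takes no time and is no camera call.
- job.close_job(): hands the job in; it is judged then, once.
The state is a dict: "time_s": time; "q": joint angles; "joint_vel": joint speeds; "joint_torque": joint torques, N m; "eef_pos": TCP position; "tool_rot": TCP orientation; "contact_force": force on the tool from outside, world axes, zero at the start; "moment": the same for the moment, N m; "width": opening from 0.0 (shut) to 1.0 (fully open); "gripper_force": force on a finger pad.
Only numpy, scipy, OpenCV 4.12 (cv2) and the standard library are available. Lean on these libraries where they do the work, as an engineer would, in place of code of your own. Each camera call takes 0.05 s, during which the arm holds its last target. There are 200 camera calls.

## Working session

There is one attempt and no reset: what is moved stays moved. The work goes in short steps, Python scripts to look and compute and a shell command to move; the robot and the scene stay as the last step left them, time stands still between calls to the robot, and variables do not carry over. Pictures are saved under pics/ and viewed, at most 14 in all, crops included, and the job is handed in when it is done.

```bash
mkdir -p pics; python3 - <<'E'
from plant import sense, eyes, job, manip
import cv2,numpy as np
s=sense();print(s['time_s'],s['eef_pos'],s['tool_rot'],s['width'],manip.tcp_to_tips)
for n in ['top','scene']:
    p,d=eyes.camera(n);cv2.imwrite(f'pics/{n}0.png',p[:,:,::-1]);np.savez(f'{n}0.npz',p=p,d=d,**eyes.camera_params(n))
    print(eyes.camera_params(n))
E
```

```text
0.0 [0.25945911 0.6226289  0.24259707] [ 9.80565718e-01 -1.96189022e-01 -9.29645944e-05  8.54794028e-04] 0.9991552358346601 0.017
{'intrinsics': array([[494.01379536,   0.        , 313.54511734],
       [  0.        , 494.01379536, 244.311147  ],
       [  0.        ,   0.        ,   1.        ]]), 'cam_to_world': array([[-0.00176108, -0.99888133,  0.04725458,  0.38878311],
       [-0.99997733,  0.00145194, -0.00657553,  0.01101407],
       [ 0.00649956, -0.04726508, -0.99886124,  1.17422186],
       [ 0.        ,  0.        ,  0.        ,  1.        ]])}
{'intrinsics': array([[587.73593218,   0.        , 317.44685085],
       [  0.        , 587.73593218, 239.26682648],
       [  0.        ,   0.        ,   1.        ]]), 'cam_to_world': array([[ 0.11688462,  0.53037595, -0.8396662 ,  1.5441767 ],
       [ 0.99306525, -0.07316352,  0.09202452, -0.11585078],
       [-0.01262534, -0.84459958, -0.53524962,  0.76041289],
       [ 0.        ,  0.        ,  0.        ,  1.        ]])}
```

View pics/top0.png

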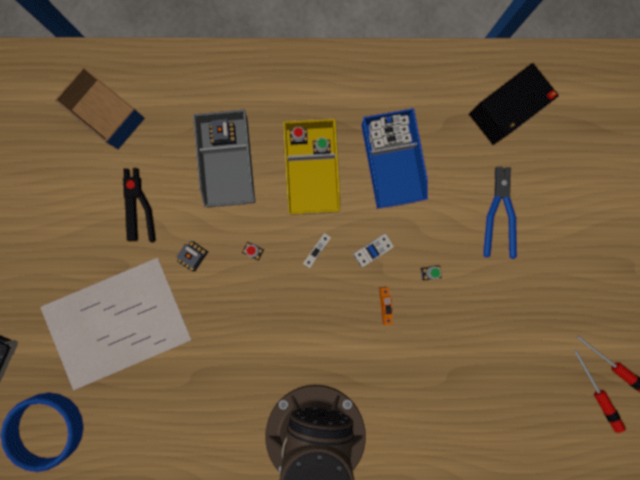

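View pics/scene0.png

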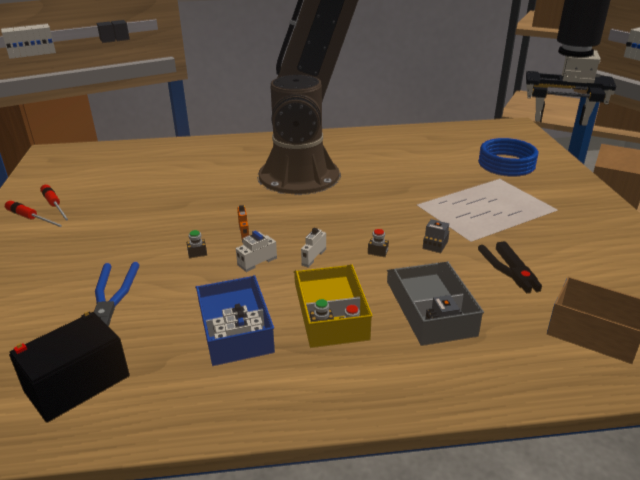

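Top view: contactor (192,256), red button (252,251), single breaker (317,250), double (374,250), green button (431,272), the orange look-alike (386,305); bins grey (225,158), yellow (312,167), blue (395,158). Measuring with the depth next.

```bash
cat > h.py <<'E'
import numpy as np,cv2
def cloud(d,K,T):
    v,u=np.mgrid[0:d.shape[0],0:d.shape[1]]
    P=np.stack([(u-K[0,2])*d/K[0,0],(v-K[1,2])*d/K[1,1],d],-1)
    return P@T[:3,:3].T+T[:3,3]
def rect(pts):
    (c,(w,h),a)=cv2.minAreaRect((pts*1000).astype(np.float32))
    if w<h: w,h=h,w; a+=90
    return np.round(c,1),round(w,1),round(h,1),round((a+90)%180-90,1)  # long-axis angle (deg, world)
E
python3 - <<'E'
from h import *
f=np.load('top0.npz');W=cloud(f['d'],f['intrinsics'],f['cam_to_world'])
z=W[...,2];print('table z',np.median(z[225:330,240:420]))
ok=(f['d']>0)&(z>0.012)
n,L,S,C=cv2.connectedComponentsWithStats(ok.astype(np.uint8))
for nm,(u,v) in dict(contactor=(192,256),red=(252,251),single=(317,250),double=(374,250),green=(431,272),orange=(386,305),grey=(205,180),yellow=(312,214),blue=(395,207),crimp=(503,185),strip=(131,190)).items():
    l=L[v-4:v+5,u-4:u+5];l=l[l>0]
    if not len(l): print(nm,'none');continue
    m=L==np.bincount(l).argmax();p=W[m]
    print(nm,m.sum(),*rect(p[:,:2]),'ztop',p[:,2].max().round(3), 'hi',rect(p[p[:,2]>p[:,2].max()-.015][:,:2]))
E
```

```text
table z -0.000176499383770512
contactor 579 [416.6 286.3] 58.8 46.0 -35.0 ztop 0.064 hi (array([416.5, 286.8]), 45.6, 36.3, 55.6)
red 247 [428.4 146.1] 43.3 30.0 64.3 ztop 0.061 hi (array([428. , 145.9]), 27.4, 25.0, 89.7)
single 297 [428.4  -3. ] 84.9 18.0 -35.2 ztop 0.079 hi (array([428.6,  -3.4]), 41.8, 17.4, -34.3)
double 620 [ 429.  -133.1] 85.6 36.0 -57.5 ztop 0.079 hi (array([ 429. , -132.9]), 44.4, 35.5, -53.5)
green 255 [ 377.1 -270.5] 43.0 30.0 -81.9 ztop 0.061 hi (array([ 376.4, -270. ]), 27.4, 26.7, 3.4)
orange 396 [ 301.7 -161.8] 85.5 18.9 5.5 ztop 0.076 hi (array([ 302. , -161.6]), 44.4, 17.8, 6.2)
grey 2184 [641.4 210.1] 211.6 121.0 5.5 ztop 0.069 hi (array([655.9, 211.3]), 182.4, 121.2, 5.2)
yellow 1831 [622.4   8. ] 212.1 120.5 3.2 ztop 0.068 hi (array([632.9,   8.5]), 191.0, 120.5, 3.2)
blue 2707 [ 640.6 -185.4] 210.5 121.7 10.0 ztop 0.081 hi (array([ 679.9, -187.8]), 120.0, 59.5, 28.3)
crimp 1235 [ 519.7 -439.7] 215.7 77.0 -2.4 ztop 0.025 hi (array([ 519.7, -439.7]), 215.7, 77.0, -2.4)
strip 1295 [537.  416.4] 180.8 66.9 6.0 ztop 0.029 hi (array([537.8, 416.9]), 179.1, 66.0, 6.0)
```

```bash
python3 -m pendant '[[[15,-32,-4,-0.05,0.8],[45,-96,-12,-0.1,0.8],[75,-160,-20,-0.216,0.8],[95,-203,-25,-0.216,0.8],[115,-246,-30,-0.216,0.8],[132,-282,-35,-0.216,0.8],[145,-310,-38,-0.216,0.8],[152,-326,-40,-0.216,0.8],[156,-334,-40,-0.216,0.8],[157,-336,-40,-0.216,0.8],[157,-336,-40,-0.216,0.8],[157,-336,-40,-0.216,0.8]]]' 20
cat > look.py <<'E'
import sys
from h import *
from plant import sense,eyes
from scipy.spatial.transform import Rotation as R
s=sense();p,d=eyes.camera('wrist');c=eyes.camera_params('wrist')
T=np.eye(4);T[:3,:3]=R.from_quat(s['tool_rot']).as_matrix();T[:3,3]=s['eef_pos']
W=cloud(d,c['intrinsics'],T@c['tool_from_camera'])
cv2.imwrite(f'pics/{sys.argv[1]}.png',p[:,:,::-1])
y=T[:3,1];print('t',s['time_s'],'tcp',(T[:3,3]*1000).round(1),'closing deg',np.degrees(np.arctan2(y[1],y[0])).round(1)%180,'q6',s['q'][5].round(2),'F',s['contact_force'].round(1))
ok=((d>0.1)&(W[...,2]>.012)&(W[...,2]<.09)).astype(np.uint8)
n,L,S,C=cv2.connectedComponentsWithStats(ok)
for i in range(1,n):
    if S[i,4]>800: print(C[i].round(),S[i,4],*rect(W[L==i][:,:2]),'z',np.percentile(W[L==i][:,2],99).round(3))
E
python3 look.py w1
```

```text
time_s: 1.1
eef_pos: [0.4169, 0.2868, 0.2036]
tool_rot: [0.954, -0.301, 0.0, -0.0]
contact_force: [-0.4, 0.6, -0.1]
width: 0.8
gripper_force: 0.0
t 1.1 tcp [416.9 286.8 203.6] closing deg 54.900000000000006 q6 -0.03 F [-0.4  0.6 -0.1]
[269.  29.] 1773 [544.7 238. ] 82.1 43.3 55.6 z 0.062
[477.  96.] 3115 [430.2 146.6] 42.5 30.1 64.5 z 0.06
[ 89. 192.] 12237 [537.6 416.5] 180.2 65.9 5.9 z 0.025
[323. 221.] 4943 [418.3 286.8] 58.9 45.0 -34.0 z 0.06
```

View pics/w1.png

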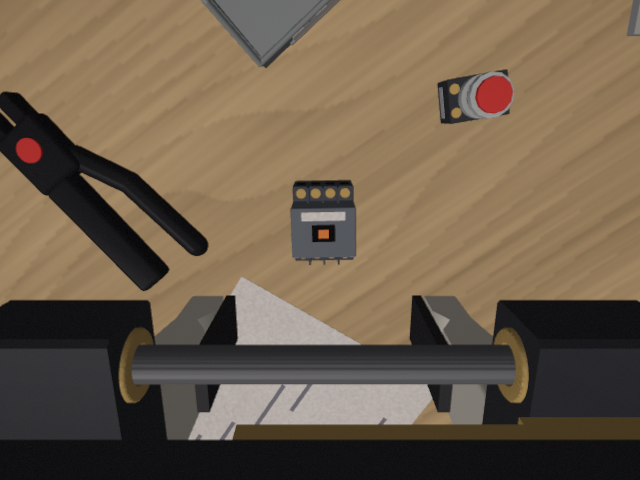

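Wrist view: contactor (323,221) is centred between the fingers laterally, red button at (477,96); positions agree within 2 mm. Descend and grip.

```bash
python3 -m pendant '[[[0,0,-20,0,0.8],[0,0,-55,0,0.8],[0,0,-95,0,0.8],[0,0,-130,0,0.8],[0,0,-155,0,0.8],[1,0,-166,0,0.8],[1,0,-168,0,0.8],[1,0,-168,0,0.4],[1,0,-168,0,0.4],[1,0,-168,0,0.4],[1,0,-168,0,0.4],[1,0,-168,0,0.4]]]' 25
```

```text
time_s: 2.15
eef_pos: [0.4179, 0.2876, 0.0366]
tool_rot: [0.954, -0.301, 0.0, -0.001]
contact_force: [-2.3, 1.1, 3.4]
width: 0.507
gripper_force: 25.0
```

```bash
python3 -m pendant '[[[0,0,10,0,0.4],[0,0,35,0,0.4],[0,0,70,0,0.4],[10,-4,100,-0.08,0.4],[32,-14,110,-0.2,0.4],[60,-26,110,-0.32,0.4],[90,-39,110,-0.44,0.4],[120,-52,110,-0.56,0.4],[147,-64,110,-0.68,0.4],[168,-73,110,-0.78,0.4],[181,-79,110,-0.84,0.4],[186,-81,110,-0.864,0.4]]]'
python3 look.py w2
```

```text
time_s: 3.15
eef_pos: [0.6052, 0.2046, 0.1459]
tool_rot: [0.738, -0.674, 0.0, 0.0]
contact_force: [-0.0, 0.6, -1.3]
width: 0.509
gripper_force: 25.0
t 3.15 tcp [605.2 204.6 145.9] closing deg 5.199999999999989 q6 -0.54 F [-0.   0.6 -1.3]
[415.   3.] 1636 [589.2  65.3] 148.2 3.4 3.3 z 0.039
[611. 177.] 4118 [430.7 146.2] 42.9 30.9 65.6 z 0.056
[184. 223.] 24543 [643.5 200.2] 211.0 100.9 5.6 z 0.063
```

View pics/w2.png

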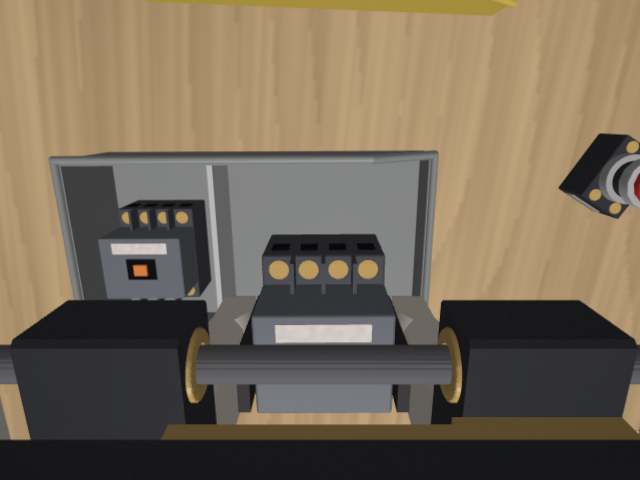

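Contactor upright in the jaws, over the grey bin's front compartment (320,330), divider at (215,235). Lowering.

```bash
python3 -m pendant '[[[0,2,-15,0,0.4],[0,2,-40,0,0.4],[0,2,-65,0,0.4],[0,2,-85,0,0.4],[0,2,-95,0,0.4],[0,2,-100,0,0.4],[0,2,-103,0,0.4],[0,2,-104,0,0.4],[0,2,-105,0,0.4],[0,2,-105,0,0.4]]]'
```

```text
time_s: 4.03
eef_pos: [0.6041, 0.2084, 0.0416]
tool_rot: [0.74, -0.672, 0.0, -0.001]
contact_force: [0.8, 0.5, -1.6]
width: 0.511
gripper_force: 25.0
```

```bash
python3 -m pendant '[[[0,0,-1,0,0.4],[0,0,-1.5,0,0.4],[0,0,-2,0,0.4],[0,0,-2,0,0.4],[0,0,-2,0,0.6],[0,0,-2,0,0.6],[0,0,-2,0,0.6],[0,0,0,0,0.6],[0,0,15,0,0.6],[0,0,45,0,0.6],[0,0,80,0,0.6],[0,0,110,0,0.6]]]'
```

```text
time_s: 5.03
eef_pos: [0.6037, 0.2079, 0.1522]
tool_rot: [0.74, -0.672, 0.0, 0.0]
contact_force: [1.1, 0.4, 1.3]
width: 0.604
gripper_force: 0.0
```

```bash
python3 -m pendant '[[[-8,-3,10,-0.05,0.6],[-35,-12,10,-0.15,0.6],[-70,-25,10,-0.27,0.6],[-105,-37,10,-0.38,0.6],[-135,-48,10,-0.47,0.6],[-157,-56,10,-0.53,0.6],[-170,-61,5,-0.53,0.6],[-174,-62,-5,-0.53,0.6],[-174,-62,-20,-0.53,0.6],[-174,-62,-30,-0.53,0.6],[-174,-62,-32,-0.53,0.6],[-174,-62,-32,-0.53,0.6]]]'
python3 look.py w3
```

```text
time_s: 6.03
eef_pos: [0.4294, 0.1458, 0.1182]
tool_rot: [-0.538, 0.843, -0.0, -0.001]
contact_force: [0.4, 0.1, -0.4]
width: 0.595
gripper_force: 0.0
t 6.0333 tcp [429.4 145.8 118.2] closing deg 155.1 q6 -1.2 F [ 0.4  0.1 -0.4]
[ 54. 129.] 6390 [536.5  31.3] 139.4 71.7 52.9 z 0.062
[223.  11.] 3175 [433.6   5. ] 86.4 15.7 -24.8 z 0.06
[323. 256.] 4226 [429.4 145.8] 42.5 29.9 64.1 z 0.059
```

View pics/w3.png

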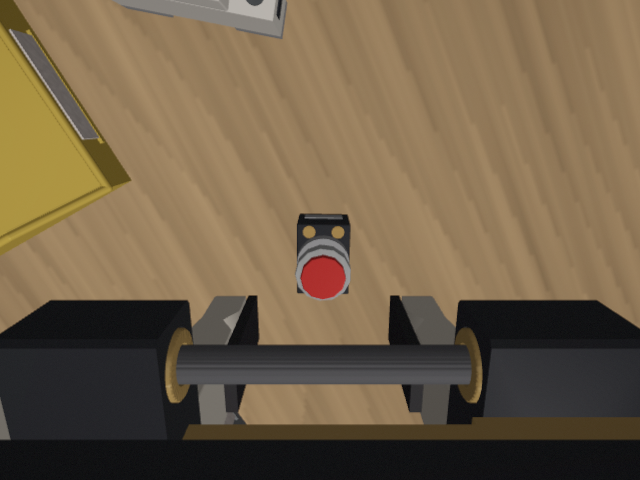

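Red button (323,256) centred between the fingers. Down to z≈25 and grip.

```bash
python3 -m pendant '[[[0,0,-15,-0.01,0.6],[0,0,-40,-0.01,0.6],[0,0,-65,-0.01,0.6],[0,0,-83,-0.01,0.6],[0,0,-91,-0.01,0.6],[0,0,-93,-0.01,0.6],[0,0,-93,-0.01,0.25],[0,0,-93,-0.01,0.25],[0,0,-93,-0.01,0.25],[0,0,-93,-0.01,0.25],[0,0,-93,-0.01,0.25]]]' 15
```

```text
time_s: 7.0
eef_pos: [0.4302, 0.1465, 0.0265]
tool_rot: [-0.534, 0.845, 0.0, 0.001]
contact_force: [-0.9, 0.2, 6.1]
width: 0.342
gripper_force: 15.0
```

```bash
python3 -m pendant '[[[0,0,10,0,0.25],[0,0,35,-0.05,0.25],[4,-3,70,-0.12,0.25],[18,-14,90,-0.22,0.25],[42,-32,100,-0.33,0.25],[70,-53,100,-0.45,0.25],[98,-74,100,-0.57,0.25],[126,-95,100,-0.69,0.25],[150,-113,100,-0.81,0.25],[170,-128,100,-0.92,0.25],[182,-137,100,-1.02,0.25],[185,-139,100,-1.07,0.25]]]'
python3 look.py w4
```

```text
time_s: 8.0
eef_pos: [0.6163, 0.0052, 0.1252]
tool_rot: [-0.025, 1.0, -0.0, 0.0]
contact_force: [0.5, -0.1, -1.1]
width: 0.341
gripper_force: 15.0
t 8.0 tcp [616.3   5.2 125.2] closing deg 92.8 q6 -1.85 F [ 0.5 -0.1 -1.1]
[328. 176.] 15718 [583.4   6.1] 131.0 120.9 3.2 z 0.063
[ 57. 220.] 15106 [ 603.1 -171.2] 139.4 81.7 9.6 z 0.063
[593. 242.] 12065 [607.6 170.3] 138.4 58.8 14.6 z 0.063
[ 34. 411.] 3273 [ 710.4 -154.8] 56.4 25.2 5.8 z 0.07
[613. 410.] 2808 [701.5 190.9] 93.7 38.4 44.9 z 0.063
[324. 414.] 1882 [716.8  11.8] 76.1 29.0 -58.1 z 0.063
```

View pics/w4.png

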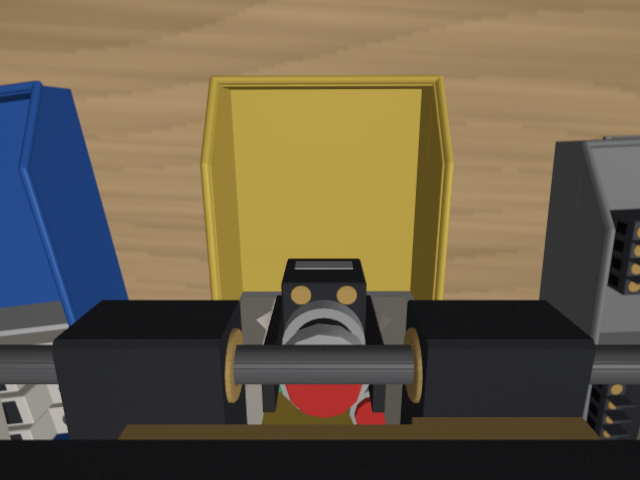

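Red held upright and centred in the yellow front compartment (324,330). Setting down.

```bash
python3 -m pendant '[[[-3,1,-15,0.01,0.25],[-3,1,-40,0.01,0.25],[-3,1,-65,0.01,0.25],[-3,1,-82,0.01,0.25],[-3,1,-89,0.01,0.25],[-3,1,-92,0.01,0.25],[-3,1,-93.5,0.01,0.25],[-3,1,-95,0.01,0.25],[-3,1,-96,0.01,0.25],[-3,1,-96,0.01,0.25]]]'
```

```text
time_s: 8.88
eef_pos: [0.6123, 0.0083, 0.0306]
tool_rot: [-0.034, 0.999, 0.0, 0.001]
contact_force: [0.1, 0.5, 0.5]
width: 0.338
gripper_force: 15.0
```

```bash
python3 -m pendant '[[[0,0,-1,0,0.25],[0,0,-1,0,0.25],[0,0,-1,0,0.25],[0,0,-1,0,0.48],[0,0,-1,0,0.48],[0,0,-1,0,0.48],[0,0,2,0,0.48],[0,0,15,0,0.48],[0,0,45,0,0.48],[0,0,80,0,0.48],[0,0,110,0,0.48],[0,0,125,0,0.48]]]'
```

```text
time_s: 9.88
eef_pos: [0.6133, 0.0082, 0.159]
tool_rot: [-0.034, 0.999, 0.0, 0.002]
contact_force: [0.2, 0.1, 0.4]
width: 0.478
gripper_force: 0.0
```

```bash
python3 -m pendant '[[[-5,-4,0,0.1,0.65],[-20,-15,0,0.22,0.65],[-45,-34,0,0.34,0.65],[-75,-57,0,0.46,0.65],[-105,-80,0,0.58,0.65],[-133,-102,0,0.7,0.65],[-157,-120,0,0.82,0.65],[-173,-133,0,0.94,0.65],[-181,-139,0,1.06,0.65],[-183,-141,0,1.18,0.65],[-183,-141,-5,1.3,0.65],[-183,-141,-10,1.42,0.65]]]' 25
python3 -m pendant '[[[0,0,0,0.12,0.65],[0,0,-5,0.24,0.65],[0,0,-10,0.36,0.65],[0,0,-15,0.48,0.65],[0,0,-18,0.6,0.65],[0,0,-20,0.65,0.65],[0,0,-20,0.65,0.65]]]'
python3 look.py w5
```

```text
time_s: 10.88
eef_pos: [0.4286, -0.1333, 0.1451]
tool_rot: [-0.679, 0.734, -0.0, 0.001]
contact_force: [0.0, 0.5, -0.3]
width: 0.649
gripper_force: 0.0
time_s: 11.47
eef_pos: [0.4283, -0.133, 0.1243]
tool_rot: [0.877, -0.481, -0.0, 0.0]
contact_force: [0.5, -0.9, -0.0]
width: 0.649
gripper_force: 0.0
t 11.4667 tcp [ 428.3 -133.   124.3] closing deg 32.599999999999994 q6 0.43 F [ 0.5 -0.9 -0. ]
[125.  86.] 6929 [ 566.5 -153.4] 130.4 64.1 44.2 z 0.063
[549.  91.] 7178 [ 378.8 -270.9] 42.9 30.6 -81.0 z 0.06
[322. 254.] 10982 [ 430.6 -133.7] 85.8 36.2 -57.4 z 0.075
[ 54. 254.] 5323 [561.8 -53.9] 86.0 24.2 -11.9 z 0.062
[475. 292.] 1186 [ 329.2 -167.1] 44.6 17.1 29.8 z 0.047
```

View pics/w5.png

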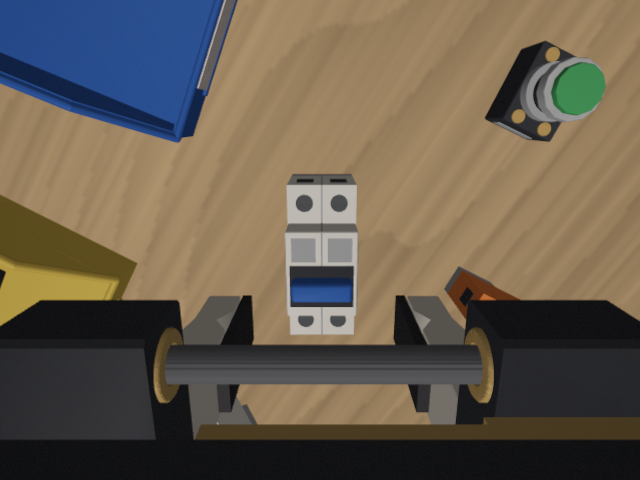

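Double breaker (322,254) centred; orange look-alike (480,292) clear of the fingers. Grip at z≈51.

```bash
python3 -m pendant '[[[1,0,-12,0,0.65],[2,-0.5,-32,0,0.65],[2,-0.5,-52,0,0.65],[2,-0.5,-66,0,0.65],[2,-0.5,-72,0,0.65],[2,-0.5,-73,0,0.65],[2,-0.5,-73,0,0.3],[2,-0.5,-73,0,0.3],[2,-0.5,-73,0,0.3],[2,-0.5,-73,0,0.3],[2,-0.5,-73,0,0.3]]]' 25
```

```text
time_s: 12.43
eef_pos: [0.4311, -0.1334, 0.0523]
tool_rot: [0.876, -0.482, 0.001, -0.0]
contact_force: [-1.6, 0.8, 5.3]
width: 0.413
gripper_force: 25.0
```

```bash
python3 -m pendant '[[[0,0,10,0,0.3],[0,0,35,0,0.3],[3,-1,65,-0.03,0.3],[15,-4,90,-0.08,0.3],[38,-11,100,-0.14,0.3],[65,-19,100,-0.2,0.3],[95,-28,100,-0.26,0.3],[125,-37,100,-0.32,0.3],[150,-45,100,-0.36,0.3],[170,-51,100,-0.394,0.3],[183,-55,100,-0.394,0.3],[187,-56,100,-0.394,0.3]]]'
python3 look.py w6
```

```text
time_s: 13.43
eef_pos: [0.6191, -0.19, 0.1506]
tool_rot: [0.765, -0.644, -0.0, 0.0]
contact_force: [1.2, -0.2, -2.3]
width: 0.407
gripper_force: 25.0
t 13.4333 tcp [ 619.1 -190.   150.6] closing deg 9.800000000000011 q6 0.17 F [ 1.2 -0.2 -2.3]
[210. 220.] 27337 [ 643.6 -192.8] 210.8 106.0 10.0 z 0.079
```

View pics/w6.png

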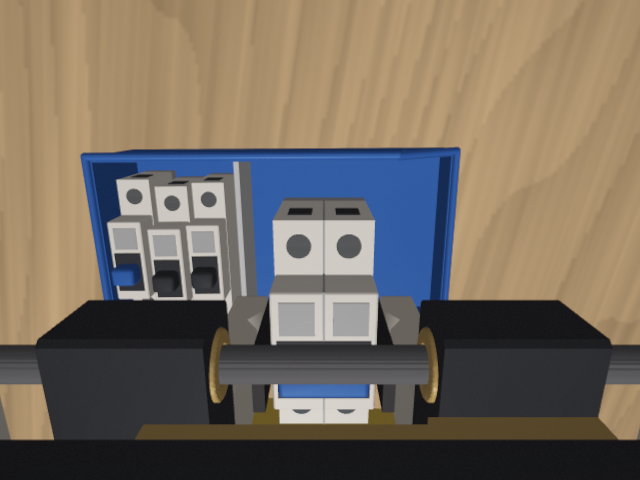

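Double held upright over the blue front compartment (324,330), finger clear of the divider (245,230). Setting down.

```bash
python3 -m pendant '[[[0,0.5,-12,0,0.3],[0,0.5,-35,0,0.3],[0,0.5,-60,0,0.3],[0,0.5,-78,0,0.3],[0,0.5,-87,0,0.3],[0,0.5,-91,0,0.3],[0,0.5,-93,0,0.3],[0,0.5,-94.5,0,0.3],[0,0.5,-95.5,0,0.3],[0,0.5,-96,0,0.3]]]'
```

```text
time_s: 14.32
eef_pos: [0.6182, -0.189, 0.0565]
tool_rot: [0.765, -0.644, 0.001, -0.001]
contact_force: [-0.2, -1.1, -2.8]
width: 0.412
gripper_force: 25.0
```

```bash
python3 -m pendant '[[[0,0,-1,0,0.3],[0,0,-2,0,0.3],[0,0,-2,0,0.3],[0,0,-2,0,0.48],[0,0,-2,0,0.48],[0,0,-2,0,0.48],[0,0,2,0,0.48],[0,0,12,0,0.48],[0,0,35,0,0.48],[0,0,65,0,0.48],[0,0,95,0,0.48],[0,0,105,0,0.48]]]'
```

```text
time_s: 15.32
eef_pos: [0.6199, -0.1895, 0.1665]
tool_rot: [0.766, -0.643, 0.003, -0.002]
contact_force: [1.0, 0.0, 0.8]
width: 0.482
gripper_force: 0.0
```

```bash
python3 -m pendant '[[[-8,8,0,0.05,0.48],[-26,26,0,0.15,0.48],[-50,49,0,0.26,0.48],[-75,74,0,0.37,0.48],[-100,98,0,0.48,0.48],[-125,122,0,0.59,0.48],[-148,145,-5,0.7,0.48],[-168,165,-15,0.782,0.48],[-182,179,-25,0.782,0.48],[-189,185,-35,0.782,0.48],[-190,186.5,-42,0.782,0.48],[-190,186.5,-42,0.782,0.48]]]' 20
python3 look.py w7
```

```text
time_s: 16.32
eef_pos: [0.4271, -0.0022, 0.1181]
tool_rot: [0.953, -0.303, -0.0, 0.0]
contact_force: [0.7, 1.1, -0.9]
width: 0.48
gripper_force: 0.0
t 16.3167 tcp [427.1  -2.2 118.1] closing deg 54.7 q6 0.49 F [ 0.7  1.1 -0.9]
[104.  13.] 1656 [592.2  12.7] 30.5 13.1 63.0 z 0.034
[110. 111.] 11963 [573.4   4.8] 120.8 111.5 -87.4 z 0.063
[323. 256.] 5801 [430.1  -3.1] 86.4 18.0 -35.2 z 0.075
[629. 231.] 1117 [ 330.1 -151.9] 41.1 17.6 -21.8 z 0.037
```

View pics/w7.png

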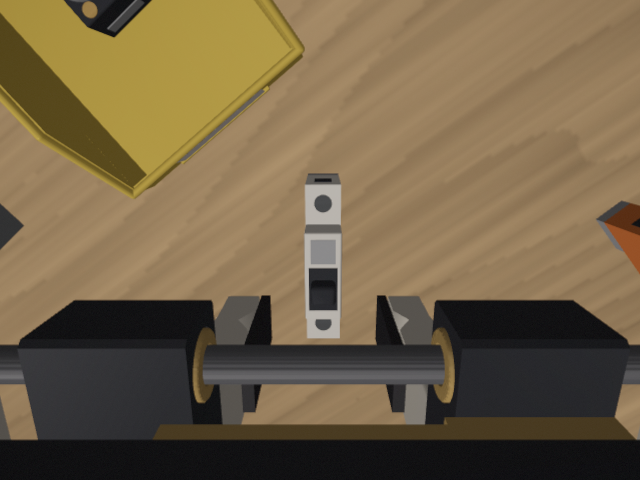

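Single breaker (323,256) centred; grip at z≈52.

```bash
python3 -m pendant '[[[1,-0.5,-12,0,0.48],[2.5,-1,-30,0,0.48],[2.5,-1,-48,0,0.48],[2.5,-1,-60,0,0.48],[2.5,-1,-65,0,0.48],[2.5,-1,-66,0,0.48],[2.5,-1,-66,0,0.1],[2.5,-1,-66,0,0.1],[2.5,-1,-66,0,0.1],[2.5,-1,-66,0,0.1],[2.5,-1,-66,0,0.1]]]' 20
```

```text
time_s: 17.28
eef_pos: [0.4305, -0.0033, 0.0531]
tool_rot: [0.953, -0.303, 0.0, -0.0]
contact_force: [0.3, 0.1, 2.8]
width: 0.203
gripper_force: 20.0
```

```bash
python3 -m pendant '[[[0,0,10,0,0.1],[0,0,35,0,0.1],[3,-4,65,-0.06,0.1],[12,-17,90,-0.14,0.1],[28,-41,100,-0.23,0.1],[47,-69,100,-0.33,0.1],[67,-99,100,-0.43,0.1],[87,-129,100,-0.53,0.1],[105,-156,100,-0.63,0.1],[120,-177,100,-0.72,0.1],[130,-192,100,-0.77,0.1],[132.5,-196,100,-0.782,0.1]]]'
python3 look.py w8
```

```text
time_s: 18.28
eef_pos: [0.5637, -0.2017, 0.152]
tool_rot: [0.764, -0.646, -0.0, 0.0]
contact_force: [-0.0, -1.4, -0.9]
width: 0.203
gripper_force: 20.0
t 18.2833 tcp [ 563.7 -201.7  152. ] closing deg 9.599999999999994 q6 0.18 F [-0.  -1.4 -0.9]
[619. 183.] 2874 [ 384.  -270.6] 42.7 21.2 -81.3 z 0.048
[107. 236.] 30989 [ 642.3 -187.8] 210.3 116.1 10.1 z 0.078
[230. 240.] 8984 [ 618.8 -190.3] 82.7 36.7 -80.1 z 0.079
[ 74. 421.] 1478 [715.  -45.2] 30.5 3.6 3.3 z 0.055
```

View pics/w8.png

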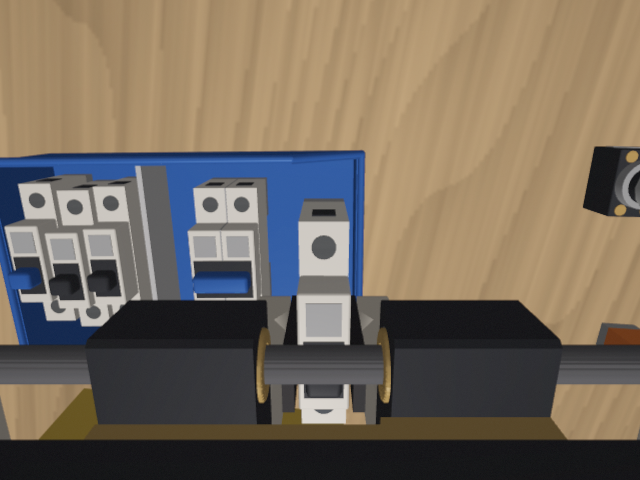

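Double (230,240) stands well in the bin; single held upright in front of it with ~29 mm between for the finger. Setting down.

```bash
python3 -m pendant '[[[0,2,-12,0,0.1],[0,2,-35,0,0.1],[0,2,-60,0,0.1],[0,2,-78,0,0.1],[0,2,-87,0,0.1],[0,2,-91,0,0.1],[0,2,-93,0,0.1],[0,2,-94.5,0,0.1],[0,2,-95.5,0,0.1],[0,2,-96.5,0,0.1],[0,2,-96.5,0,0.1]]]'
```

```text
time_s: 19.25
eef_pos: [0.5634, -0.1975, 0.0572]
tool_rot: [0.765, -0.644, 0.001, -0.001]
contact_force: [-0.6, 0.9, 3.6]
width: 0.203
gripper_force: 20.0
```

```bash
python3 -m pendant '[[[0,0,-0.5,0,0.1],[0,0,-0.5,0,0.1],[0,0,-0.5,0,0.28],[0,0,-0.5,0,0.28],[0,0,-0.5,0,0.28],[0,0,2,0,0.28],[0,0,12,0,0.28],[0,0,35,0,0.28],[0,0,65,0,0.28],[0,0,95,0,0.28],[0,0,105,0,0.28]]]'
```

```text
time_s: 20.17
eef_pos: [0.5648, -0.198, 0.1666]
tool_rot: [0.765, -0.643, 0.003, -0.002]
contact_force: [1.4, 0.2, 0.9]
width: 0.28
gripper_force: 0.0
```

```bash
python3 -m pendant '[[[-10,-4,0,0,0.6],[-32,-12,0,0,0.6],[-60,-23,0,0,0.6],[-90,-35,0,0,0.6],[-120,-47,0,-0.02,0.6],[-148,-58,-5,-0.02,0.6],[-170,-66,-15,-0.02,0.6],[-183,-71,-28,-0.02,0.6],[-187,-72.6,-40,-0.02,0.6],[-187,-72.6,-46,-0.02,0.6],[-187,-72.6,-46,-0.02,0.6]]]' 15
python3 look.py w9
```

```text
time_s: 21.08
eef_pos: [0.3743, -0.2699, 0.1139]
tool_rot: [0.758, -0.652, -0.001, 0.0]
contact_force: [0.7, 0.4, -0.3]
width: 0.602
gripper_force: 0.0
t 21.0833 tcp [ 374.3 -269.9  113.9] closing deg 8.699999999999989 q6 0.35 F [ 0.7  0.4 -0.3]
[317. 254.] 4399 [ 378.4 -271.8] 42.3 30.0 -81.5 z 0.06
[ 16. 277.] 3217 [ 551.9 -230.4] 63.5 19.6 -80.1 z 0.033
[379. 415.] 1320 [ 321.6 -169.4] 51.7 11.1 15.8 z 0.03
```

View pics/w9.png

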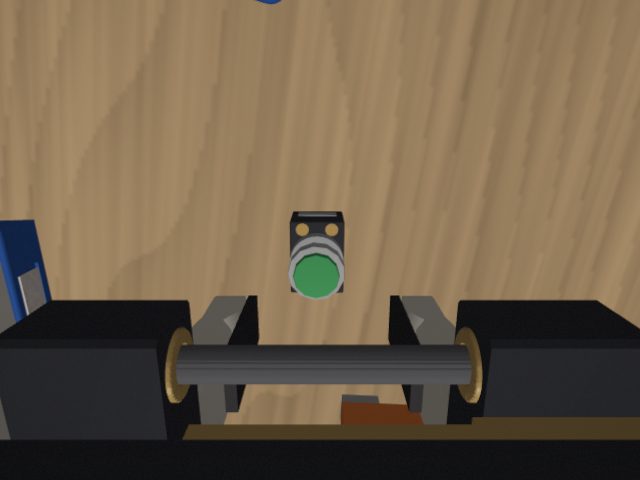

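Green (317,254) is ~3.5 mm off along the closing line; correct, descend, grip. Orange look-alike (380,410) stays clear.

```bash
python3 -m pendant '[[[2,-1,-12,0,0.6],[4,-1.5,-35,0,0.6],[4,-1.5,-60,0,0.6],[4,-1.5,-78,0,0.6],[4,-1.5,-86,0,0.6],[4,-1.5,-88,0,0.6],[4,-1.5,-88,0,0.25],[4,-1.5,-88,0,0.25],[4,-1.5,-88,0,0.25],[4,-1.5,-88,0,0.25],[4,-1.5,-88,0,0.25]]]' 15
```

```text
time_s: 22.05
eef_pos: [0.3802, -0.2717, 0.028]
tool_rot: [0.759, -0.651, 0.001, -0.0]
contact_force: [-0.3, 0.6, 5.3]
width: 0.339
gripper_force: 15.0
```

```bash
python3 -m pendant '[[[0,0,10,0,0.25],[0,0,35,0,0.25],[3,5,65,0.06,0.25],[11,18,90,0.15,0.25],[25,39,100,0.26,0.25],[42,66,100,0.38,0.25],[60,94,100,0.5,0.25],[78,122,100,0.62,0.25],[96,150,100,0.74,0.25],[114,178,100,0.86,0.25],[130,203,100,0.98,0.25],[143,224,100,1.1,0.25]]]'
python3 -m pendant '[[[12,19,0,0.12,0.25],[22,35,0,0.24,0.25],[29,46,0,0.33,0.25],[33,52,0,0.375,0.25],[33,52,0,0.375,0.25]]]'
python3 look.py w10
```

```text
time_s: 23.05
eef_pos: [0.5237, -0.0456, 0.1275]
tool_rot: [0.988, -0.155, 0.0, -0.0]
contact_force: [0.5, -0.4, -0.5]
width: 0.339
gripper_force: 15.0
time_s: 23.47
eef_pos: [0.5564, 0.0057, 0.1272]
tool_rot: [1.0, 0.03, 0.0, -0.0]
contact_force: [0.4, 0.3, -1.1]
width: 0.343
gripper_force: 15.0
t 23.4667 tcp [556.4   5.7 127.2] closing deg 93.4 q6 1.27 F [ 0.4  0.3 -1.1]
[ 46. 134.] 18488 [611.4 179.5] 142.4 67.9 5.6 z 0.063
[331. 137.] 21511 [608.5   7.1] 171.4 120.7 3.3 z 0.063
[276.   8.] 1395 [686.3  38. ] 42.7 6.8 -81.9 z 0.04
[380.  37.] 5969 [674.5 -15.1] 42.7 30.2 -86.5 z 0.064
[599. 159.] 22489 [ 619.  -153.7] 176.3 51.7 10.3 z 0.063
[325. 159.] 4359 [611.8   9. ] 42.0 30.0 3.6 z 0.064
```

View pics/w10.png

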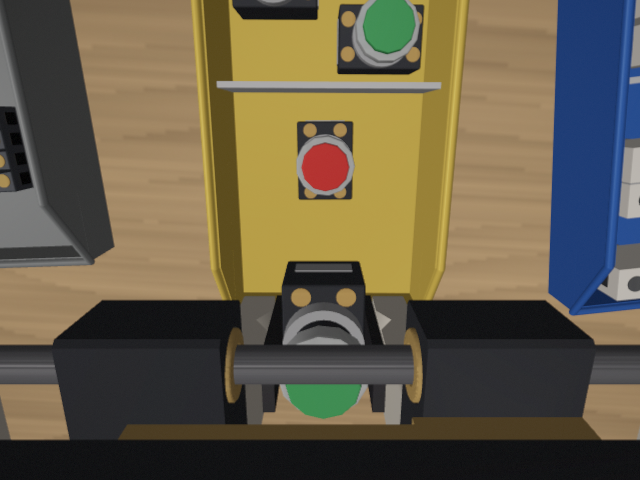

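Red stands well (325,160); green is upright in front of it. Setting down.

```bash
python3 -m pendant '[[[0,0,-15,0,0.25],[0,0,-40,0,0.25],[0,0,-65,0,0.25],[0,0,-82,0,0.25],[0,0,-89,0,0.25],[0,0,-92,0,0.25],[0,0,-93.5,0,0.25],[0,0,-95,0,0.25],[0,0,-96,0,0.25],[0,0,-96.5,0,0.25]]]'
```

```text
time_s: 24.35
eef_pos: [0.5564, 0.0046, 0.032]
tool_rot: [1.0, 0.028, 0.001, -0.0]
contact_force: [-3.0, 1.3, 10.0]
width: 0.344
gripper_force: 15.0
```

Firm contact with the floor; release and retreat.

```bash
python3 -m pendant '[[[0,0,0,0,0.25],[0,0,0,0,0.25],[0,0,0,0,0.46],[0,0,0,0,0.46],[0,0,0,0,0.46],[0,0,3,0,0.46],[0,0,15,0,0.46],[0,0,45,0,0.46],[0,0,80,0,0.46],[-20,0,115,0,0.46],[-60,0,150,0,0.46],[-100,0,180,0,0.46]]]'
python3 -m pendant '[[[-20,30,0,0,0.46],[-20,60,0,0,0.46],[-20,60,0,0,0.46],[-20,60,0,0,0.46]]]'
python3 - <<'E'
from plant import eyes
from h import *
p,d=eyes.camera('top');c=eyes.camera_params('top')
cv2.imwrite('pics/top1.png',cv2.resize(p[90:330,100:540,::-1],None,fx=1.8,fy=1.8))
W=cloud(d,c['intrinsics'],c['cam_to_world'])
for n,x,y,b,z0 in [('red',612,9,30,.05),('green',556,5,30,.05),('double',619,-190,27,.066),('single',563,-198,25,.066),('contactor',604,208,35,.05),('crimp',520,-440,120,.012),('strip',537,416,100,.012)]:
    m=(d>0)&(abs(W[...,0]*1000-x)<b)&(abs(W[...,1]*1000-y)<max(b,35))&(W[...,2]>z0)
    print(n,m.sum(),*rect(W[m][:,:2]),W[m][:,2].max().round(3))
E
```

```text
time_s: 25.35
eef_pos: [0.4711, 0.0044, 0.2001]
tool_rot: [1.0, 0.028, 0.0, -0.0]
contact_force: [-0.5, 0.8, -0.3]
width: 0.462
gripper_force: 0.0
time_s: 25.68
eef_pos: [0.4512, 0.0656, 0.1992]
tool_rot: [1.0, 0.029, 0.001, -0.0]
contact_force: [0.5, -0.5, 0.7]
width: 0.458
gripper_force: 0.0
red 129 [609.6   9.1] 27.4 27.0 89.7 0.066
green 122 [554.5   5.8] 27.7 25.1 0.2 0.067
double 250 [ 616.7 -188. ] 44.9 35.8 -81.3 0.082
single 126 [ 561.9 -195.9] 44.4 17.8 -79.9 0.081
contactor 336 [602.7 208.2] 45.4 36.7 7.1 0.068
crimp 1238 [ 519.6 -440.1] 216.4 77.2 -3.1 0.023
strip 1285 [536.8 418.8] 182.2 65.2 7.6 0.03
```

View pics/top1.png

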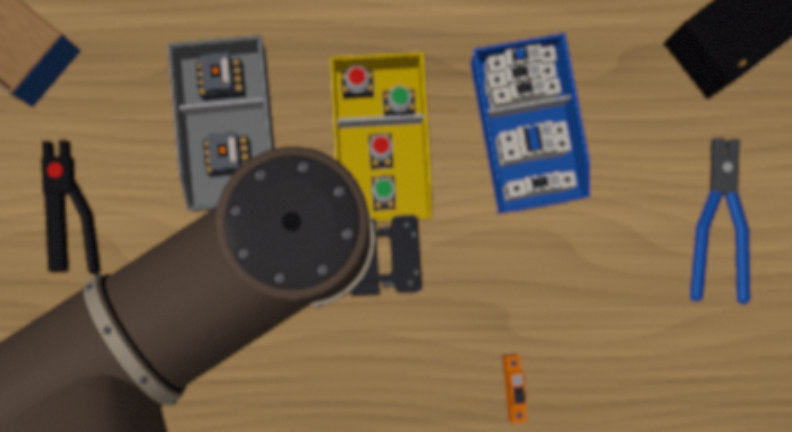

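All five stand in their front compartments: contactor (228,152), red (381,146), green (384,189), double (533,140) and single (540,183). The pliers and stripper have not moved.

```bash
python3 -c "
from plant import job
print(job.close_job())"
```

```text
the job is handed in; nothing more can be done
None
```

All five devices were set upright in the front compartments of their bins, the pliers, stripper and orange look-alike were left alone, and the job was handed in at about 26 s of the 134 s allowed; no verdict was returned.

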